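# Rebuild the garnish slicer's drive stack

### The arm

A 6-joint arm with a two-finger parallel gripper is mounted at the origin on a cart in front of the work surface, level with it; the furniture and walls round the work are solid. World frame = base frame: x ahead of the robot, y to its left, z up, the work surface at z = 0. Lengths are in m, angles in rad, forces in N, time in s.
With the tool pointing down it reaches from about 0.35 to 0.775 m from the base axis. Payload 7.3 kg.
Tool frame: the origin (TCP) lies midway between the tips of the shut fingers; the grasp point (between the pads) lies 19 mm behind it; z points along the fingers, y is the line along which they close (so a half turn about z gives the same grasp; the last joint's range is limited). The gripper opens to 92 mm and grips with 3 to 60 N. Pads are 19 mm wide; open, the fingers measure 130 mm over their backs; the gripper's body (75 mm by 190 mm) begins 47 mm behind the grasp point.
Start: joints at [-1.363, 0.342, 1.524, -0, 1.275, -0.146], TCP at [0.182, -0.492, 0.227] pointing down, gripper open.
Joint ranges: [-2.53, 2.53], [-0.77, 2.02], [0.04, 2.7], [-1, 4.14], [0.28, 2.66], [-3.11, 3.11]. Speed limits (rad/s): [2.57, 2.57, 3.14, 3.14, 3.14, 3.14].

### API

Orientations are given as a unit quaternion [x, y, z, w].
In Python, from station import observe, get_image, camera_model, finish_job gives the robot as it stands. The module is installed in compiled form; this text tells all that it offers.
- The arm moves only by the shell command python3 -m inch 'ROWS'. ROWS is JSON, a list of rows, each a list of 5 numbers: the shift along the tool's x, y, z in cm, then the turn about the tool's z in rad, then the opening, from 0 (shut) to 1 (fully open). In form: [[x, y, z, roll, hand], ...]. A call has 1 to 12 rows; each row shifts and turns the commanded pose from where the row before left it, along the tool's axes as they then stand; what a row does not reach is not made up. A row lasts 1/10 s, in which the tool goes at most 50 mm and 8.59 degrees, less where a joint would pass 70% of its speed; a pose out of reach is approached as far as the arm can. A call is refused whole if a number of a shift passes 5 or a number of a turn 0.15, either way. A call with a gripper value outside its range is refused whole. The fingers move at their own pace and stop on an object; the grip force is fixed at half the most. Time passes only in rows, so rows that do not move let the fingers close. It gives the time, the measured TCP pose, the force, the opening and the grip force at its end, in the units of the state.
- observe(): the state, without advancing time (a new reading comes with each control period).
- get_image(name): name is "side" or "top"; returns the picture (384x512x3 uint8, red, green, blue); there is no depth.
- camera_model(name): a dict with "K" (3x3 intrinsics, pixels), "extrinsics" (4x4, takes a point from camera to world coordinates). Camera axes: x right, y down, z forward; pixel columns grow to the right and rows downward; lengths in m; the calibration is good to about 2 mm. A picture is of the moment at which its call begins. camera_model takes no time and is no camera call.
- finish_job(): hands the job in; it is judged then, once.
The state is a dict: "time": time; "joint_pos": joint angles; "dq": joint speeds; "tau": joint torques, N m; "tcp_pos": TCP position; "orientation": TCP orientation; "wrist_force": force on the tool from outside, world axes, zero at the start; "torque": the same for the moment, N m; "width": opening from 0.0 (shut) to 1.0 (fully open); "grip_force": force on a finger pad.
Only numpy, scipy, OpenCV 4.12 (cv2) and the standard library are available. Lean on these libraries where they do the work, as an engineer would, in place of code of your own. Each camera call takes 0.05 s, during which the arm holds its last target. There are 200 camera calls.

### The job

The garnish slicer has been washed; put its three parts back on the upright drive shaft in order of size: the wide grey ejector first, then the blue spacer, then the steel slicing disc, each lying the way up it lies now. Their square bores only drop over the square shaft when they are turned to match it, so feel for the fit with light pressure, never forcing a part down on the shaft, and let each one go fully home, flat on the one below, before the next goes on. Leave the other things on the worktop alone.

Things in the scene. Friction and masses are not known exactly. Their poses are not given: they have to be found in the camera images.
- slicer_base: Slicer base: low aluminium motor housing 196 x 154 x 52 mm, fixed on the worktop, with a round deck (rim 64 mm above the worktop) and a black seat 60 mm across in its middle. Origin on the worktop under the shaft's axis, z up; at yaw 0 its switches face the robot. Its yaw tells nothing of the shaft's angle.
- seat (a point): Middle of the seat, 66 mm above the worktop, on the axis of the upright steel drive shaft, z up. The shaft is square, in three steps with their sides in line: 28 mm wide from 0 to 18 mm above the seat, 19 mm wide from 18 to 36 mm, 12 mm wide from 36 to 66 mm, each chamfered 2 to 3 mm at its top.
- shaft_tip (a point): Middle of the shaft's tip, 66 mm above the seat. The shaft's angle about z is NOT reported (this point's axes are the base's): it may be anything, and repeats every 90 degrees. It turns only against a stiff gearbox (0.3 N m), so it stands still under light pressure; a part seated on it then shows its angle to within that part's play.
- ejector: Wide grey ejector, 110 g: round hub 53 mm across, 24 mm tall, with a flange 104 mm across, its top 9 mm above the underside; grip the hub above it. Origin mid underside, z up. Square through bore 30.4 mm, sides along its x and y, 2 mm chamfers: passes the narrow squares at any angle, drops over the 28 mm square only within 5 degrees. Home: underside on the seat.
- spacer: Blue spacer ring, 60 g: 41 mm across, 18 mm tall, plain round outside. Origin mid underside, z up. Square through bore 21.4 mm, sides along its x and y, 2 mm chamfers: passes the 12 mm square at any angle, drops over the 19 mm square only within 7 degrees. Home: underside 24 mm above the seat, on the ejector's hub.
- slicing_disc: Steel slicing disc, 130 g: plate 90 mm across, 3.5 mm thick (blades raised to 5 mm), under a round black hub 32 mm across, its top 20 mm above the underside; grip the hub. Origin mid underside, z up. Square through bore 14.4 mm, sides along its x and y, 2 mm chamfers: drops over the 12 mm square only within 12 degrees. Home: underside 42 mm above the seat, on the spacer.
- jigger: Steel double measure, 43 mm across, 78 mm tall, standing; bystander. Origin in the middle of its underside.
- marker: White and black marker, 138 mm long along its y, 18 mm thick, lying; bystander. Origin in the middle of its underside.
- box_cutter: Yellow box cutter, 142 mm long along its y, lying; bystander. Origin in the middle of its underside.
- dropper: Small brown dropper bottle, 33 mm across, 102 mm tall; bystander. Origin in the middle of its underside.
- tape_roll: Roll of masking tape, 102 mm across, 24 mm tall, lying flat; bystander. Origin in the middle of its underside.
Mind the look-alikes: they are no part of the job. Leave any red or turquoise look-alike of the slicing_disc alone.

How it is judged:
By the outcome, as a careful person would: the job done as asked, in the order asked, and still so for the second after the job is handed in, with the robot touching nothing.
It also fails if it takes over 72 s, if anything falls off the work surface, if the arm or the gripper's body presses on something with over 40 N, if the wrist force passes 120 N, or if a joint passes its speed limit or range.

## Working session

There is one attempt and no reset: what is moved stays moved. The work goes in short steps, Python scripts to look and compute and a shell command to move; the robot and the scene stay as the last step left them, time stands still between calls to the robot, and variables do not carry over. Pictures are saved under pics/ and viewed, at most 10 in all, crops included, and the job is handed in when it is done.

```bash
mkdir -p pics; cat > h.py <<'E'
import numpy as np, cv2
from station import *
def snap(n,f):
    im=get_image(n); cv2.imwrite(f'pics/{f}.png',im[:,:,::-1]); return im
def ray(n,u,v,z):
    c=camera_model(n);K=np.array(c['K']);T=np.array(c['extrinsics'])
    d=T[:3,:3]@np.linalg.solve(K,[u,v,1]);o=T[:3,3]
    return o+d*(z-o[2])/d[2]
def proj(n,p):
    c=camera_model(n);K=np.array(c['K']);T=np.array(c['extrinsics'])
    q=K@(T[:3,:3].T@(np.array(p)-T[:3,3]));return q[:2]/q[2]
E
python3 - <<'E'
from h import *
a=snap('top','t0');b=snap('side','s0')
for n in('top','side'):print(camera_model(n))
s=observe();print(s)
E
```

```text
{'K': array([[375.68127061,   0.        , 254.40580867],
       [  0.        , 375.68127061, 190.66388096],
       [  0.        ,   0.        ,   1.        ]]), 'extrinsics': array([[ 1.00749012e-02, -9.87604732e-01,  1.56637765e-01,
         3.72122527e-01],
       [-9.99931354e-01, -1.08874315e-02, -4.33017739e-03,
         1.09128349e-03],
       [ 5.98188662e-03, -1.56583386e-01, -9.87646627e-01,
         1.19875862e+00],
       [ 0.00000000e+00,  0.00000000e+00,  0.00000000e+00,
         1.00000000e+00]])}
{'K': array([[403.05851325,   0.        , 252.81282207],
       [  0.        , 403.05851325, 190.80128129],
       [  0.        ,   0.        ,   1.        ]]), 'extrinsics': array([[ 0.99983103, -0.00238158,  0.01822718,  0.52055255],
       [-0.01744106, -0.43610348,  0.8997275 , -1.25986856],
       [ 0.00580616, -0.89989337, -0.43607133,  0.70690064],
       [ 0.        ,  0.        ,  0.        ,  1.        ]])}
{'time': 0.1, 'joint_pos': array([-1.36301439e+00,  3.42672325e-01,  1.52485749e+00, -6.92408310e-06,
        1.27536088e+00, -1.46006912e-01]), 'dq': array([ 0.0009839 , -0.00090611, -0.0015792 ,  0.0004441 ,  0.00094547,
       -0.00076597]), 'tau': array([ 9.64978717e-04, -4.32006598e+01, -2.44693154e+01,  7.18473201e-02,
        5.25663374e-02, -6.28072894e-05]), 'tcp_pos': array([ 0.18183707, -0.49216147,  0.22612677]), 'orientation': array([ 9.84394552e-01,  1.75974272e-01, -2.33532953e-05, -6.48609891e-04]), 'wrist_force': array([0.20947711, 1.25931323, 0.97133009]), 'torque': array([ 0.05916414,  0.0435744 , -0.00091893]), 'grip_force': 0.0, 'width': 0.9972842008405759}
```

View pics/t0.png

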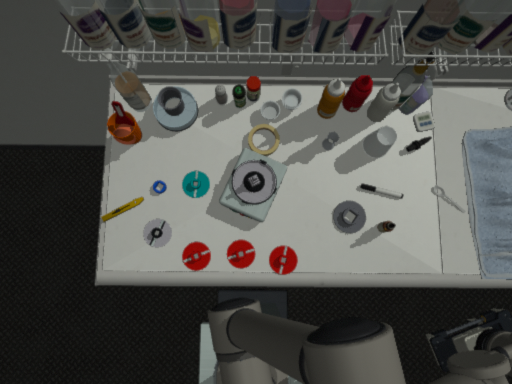

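View pics/s0.png

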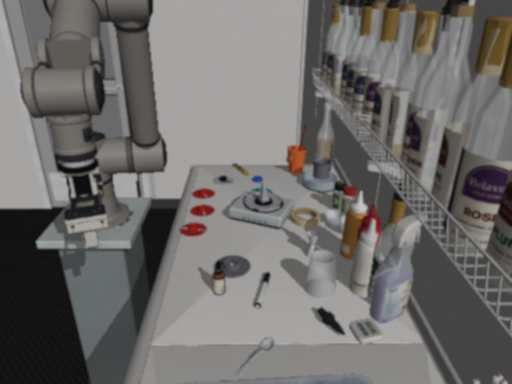

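The top view shows the base and shaft near (255,182), ejector (349,216), spacer (159,187) and steel disc (157,233). The red and turquoise discs are look-alikes. Next I'll look at enlarged crops and take first measurements.

```bash
python3 - <<'E'
from h import *
a=cv2.imread('pics/t0.png')
t=[]
for (u,v) in[(255,182),(349,216),(159,187),(157,233)]:
    t.append(cv2.resize(a[v-25:v+25,u-32:u+33],(400,300),interpolation=cv2.INTER_CUBIC))
cv2.imwrite('pics/m0.png',np.vstack([np.hstack(t[:2]),np.hstack(t[2:])]))
for n,u,v,z in[('shaft',255,181,.132),('ej',349,216,.024),('sp',159,187,.018),('disc',157,233,.02)]:
    p=ray('top',u,v,z);print(n,p,np.hypot(*p[:2]))
E
```

```text
shaft [ 0.56957129 -0.00501643  0.132     ] 0.5695933822464375
ej [ 0.48122998 -0.3016336   0.024     ] 0.5679481729723329
sp [0.56784503 0.29963207 0.018     ] 0.6420493417262261
disc [0.4221495  0.29811316 0.02      ] 0.5167994406346594
```

View pics/m0.png

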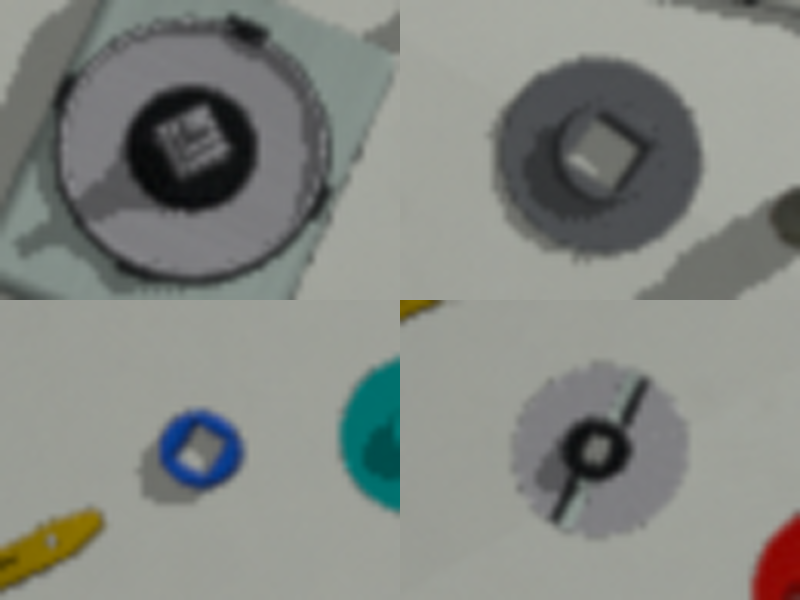

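The crops show the square shaft's bottom step within the black seat (crop centre about (191,148), an edge rising about 30°). The ejector bore is near diamond orientation, the spacer bore is tilted about 35°, and the disc bore is tilted about 20°. I'll now measure them with masks.

```bash
cat >> h.py <<'E'
def comp(m,u,v):
    n,l,st,c=cv2.connectedComponentsWithStats(m.astype(np.uint8))
    best=min((k for k in range(1,n) if st[k,4]>20),key=lambda k:np.hypot(c[k][0]-u,c[k][1]-v))
    return (l==best).astype(np.uint8)
def world(name,pts,z): return np.array([ray(name,u,v,z)[:2] for u,v in pts])
E
python3 - <<'E'
from h import *
a=cv2.imread('pics/t0.png');S=8
def crop(u,v,r):return cv2.resize(a[v-r:v+r,u-r:u+r],None,fx=S,fy=S,interpolation=cv2.INTER_CUBIC)
def topix(p,u,v,r):return (np.array(p)+.5)/S-.5+[u-r,v-r]
def hull(m):
    c,_=cv2.findContours(m,0,2);return cv2.convexHull(max(c,key=cv2.contourArea))
def rect(nm,m,z,u,v,r):
    h=hull(m)[:,0,:];w=world('top',topix(h,u,v,r),z)
    (c,s,an)=cv2.minAreaRect((w*1000).astype(np.float32));print(nm,'c',np.round(c,1),'size',np.round(s,1),'ang',round(an,1))
def g(i):return cv2.cvtColor(i,cv2.COLOR_BGR2GRAY)
# seat
u,v,r=254,182,14;i=crop(u,v,r);gi=g(i)
m=comp(gi<70,r*S,r*S);rect('seat',m,.066,u,v,r)
for t in(70,85,100):
  fill=np.zeros_like(m);cv2.fillPoly(fill,[hull(m)],1);fill=cv2.erode(fill,np.ones((17,17)))
  rect('shaft28@%d'%t,comp((gi>t)&(fill>0),r*S,r*S),.084,u,v,r)
u,v,r=349,216,22;i=crop(u,v,r);gi=g(i)
m=comp(gi<115,r*S,r*S+40);rect('ejflange(+shadow)',m,.009,u,v,r)
for t in(100,115,125): rect('ejbore@%d'%t,comp(gi[80:-80,80:-80]>t,r*S-80,r*S-80),.0,u,v,r-10)
u,v,r=159,187,10;i=crop(u,v,r);b=i.astype(int)
m=comp(b[:,:,0]-b[:,:,2]>50,r*S,r*S);rect('sp',m,.018,u,v,r)
for t in(10,30,50): 
  fill=np.zeros_like(m);cv2.fillPoly(fill,[hull(m)],1);fill=cv2.erode(fill,np.ones((17,17)))
  rect('spbore',comp((b[:,:,0]-b[:,:,2]<t)&(fill>0),r*S,r*S),.009,u,v,r)
u,v,r=157,233,17;i=crop(u,v,r);gi=g(i)
hm=np.zeros_like(gi);cv2.circle(hm,(r*S,r*S),50,1,-1)
m=comp((gi<75)&(hm>0),r*S,r*S);rect('dischub',m,.02,u,v,r)
for t in(80,100,115):
  f=np.zeros_like(gi);cv2.circle(f,(r*S,r*S),28,1,-1)
  rect('discbore',comp((gi>t)&(f>0),r*S,r*S),.01,u,v,r)
vm=cv2.cvtColor(i,cv2.COLOR_BGR2HSV)
E
```

```text
seat c [580.2  -0.7] size [65.  66.4] ang 57.1
shaft28@70 c [581.7  -2.3] size [28.6 27.3] ang 27.6
shaft28@85 c [583.3  -4.5] size [26.9 21.1] ang 25.3
shaft28@100 c [578.2  -2.7] size [1.5 2.6] ang 0.6
ejflange(+shadow) c [ 480.7 -304.6] size [106.4 105.1] ang 89.9
ejbore@100 c [ 482.2 -307.9] size [27.  26.6] ang 55.0
ejbore@115 c [ 477.7 -300.5] size [18.   8.3] ang 56.2
ejbore@125 c [ 477.6 -299.9] size [15.5  6. ] ang 56.2
sp c [569.9 299.5] size [41.3 39.7] ang 47.1
spbore c [571.1 301.2] size [15.3 18.6] ang 64.2
spbore c [571.2 301.5] size [17.9 20.5] ang 61.7
spbore c [571.1 301.5] size [19.7 22.4] ang 62.7
dischub c [423.8 300.8] size [33.5 36.1] ang 14.8
discbore c [424.3 302.3] size [10.9 12.1] ang 80.4
discbore c [424.1 302.3] size [9. 9.] ang 0.6Traceback (most recent call last):
  File "<stdin>", line 30, in <module>
  File "h.py", line 14, in comp
    best=min((k for k in range(1,n) if st[k,4]>20),key=lambda k:np.hypot(c[k][0]-u,c[k][1]-v))
ValueError: min() iterable argument is empty
```

```bash
cat >> h.py <<'E'
from scipy.spatial.transform import Rotation as R
def go(x,y,z,yaw=None):
    s=observe();M=R.from_quat(s['orientation']).as_matrix();p=s['tcp_pos']
    psi=np.degrees(np.arctan2(M[1,0],M[0,0]))
    print('t',round(s['time'],2),'tcp',np.round(p*1000,1),'psi',round(psi,1),'w',round(s['width'],3),'gf',round(s['grip_force'],1),'F',np.round(s['wrist_force'],1),'T',np.round(s['torque'],2))
    print('tool cm',np.round(M.T@(np.array([x,y,z])-p)*100,2),'roll',None if yaw is None else round(-np.radians(yaw-psi),3))
E
python3 -c "
from h import *
go(.481,-.304,.18,55)
print(ray('top',386,229,0),ray('top',392,224,.1))"
```

```text
t 0.1 tcp [ 181.8 -492.2  226.1] psi 20.3 w 0.997 gf 0.0 F [0.2 1.3 1. ] T [ 0.06  0.04 -0.  ]
tool cm [34.58 -7.28  4.63] roll -0.606
[ 0.44320497 -0.42465422  0.        ] [ 0.45204598 -0.40738891  0.1       ]
```

```bash
python3 -m inch '[[1.5,-0.3,0.3,0,1],[4,-0.9,0.5,0,1],[4.4,-0.9,0.6,0,1],[4.4,-0.9,0.6,0,1],[4.4,-0.9,0.6,0,1],[4.4,-0.9,0.6,0,1],[4.4,-0.9,0.6,0,1],[4,-0.9,0.5,0,1],[2.5,-0.6,0.3,0,1],[0.6,-0.1,0,-0.14,1],[0,0,0,-0.15,1],[0,0,0,-0.15,1]]'; python3 -c "
from h import *
go(.481,-.304,.011,55)"
```

```text
time: 1.3
tcp_pos: [0.4818, -0.3024, 0.1801]
orientation: [0.921, 0.39, -0.0, -0.001]
wrist_force: [0.5, -0.1, -0.1]
width: 1.0
grip_force: 0.0
t 1.3 tcp [ 481.8 -302.4  180.1] psi 45.9 w 1.0 gf 0.0 F [ 0.5 -0.1 -0.1] T [-0.01 -0.03  0.03]
tool cm [-0.18  0.07 16.91] roll -0.158
```

```bash
python3 -m inch '[[0,0,2,-0.15,1],[-0.1,0,4,0,1],[0,0,4,0,1],[0,0,3.5,0,1],[0,0,2,0,1],[0,0,1,0,1],[0,0,0.2,0,1],[0,0,0,0,0.4],[0,0,0,0,0.4],[0,0,0,0,0.4],[0,0,0,0,0.4]]'; python3 -c "
from h import *
go(.481,-.304,.011,55)"
```

```text
time: 2.4
tcp_pos: [0.481, -0.3053, 0.0146]
orientation: [0.891, 0.455, 0.0, 0.001]
wrist_force: [0.3, 0.0, 0.2]
width: 0.705
grip_force: 0.0
t 2.4 tcp [ 481.  -305.3   14.6] psi 54.1 w 0.705 gf 0.0 F [0.3 0.  0.2] T [-0.12 -0.05 -0.  ]
tool cm [ 0.11 -0.08  0.36] roll -0.016
```

```bash
python3 -m inch '[[0,0,0.2,0,0.3],[0,0,0,0,0],[0,0,0,0,0],[0,0,0,0,0],[0,0,0,0,0],[0,0,-1,0,0],[0,0,-3,0,0],[0,0,-4,0,0],[0,0,-5,0,0],[0,0,-4.5,0,0]]'; python3 -c "
from h import *
go(.581,-.0015,.18,27)
i=snap('top','t1')
cv2.imwrite('pics/t1c.png',cv2.resize(i[120:270,250:450,::-1],(800,600)))
cv2.imwrite('pics/a.png',0*i);snap('side','s1')"
```

```text
time: 3.4
tcp_pos: [0.4802, -0.3045, 0.1892]
orientation: [0.891, 0.455, -0.0, -0.0]
wrist_force: [2.2, -0.3, -1.3]
width: 0.568
grip_force: 30.0
t 3.4 tcp [ 480.2 -304.5  189.2] psi 54.1 w 0.568 gf 30.0 F [ 2.2 -0.3 -1.3] T [-0.04 -0.05  0.01]
tool cm [30.45 -9.62  0.92] roll 0.473
```

View pics/t1c.png

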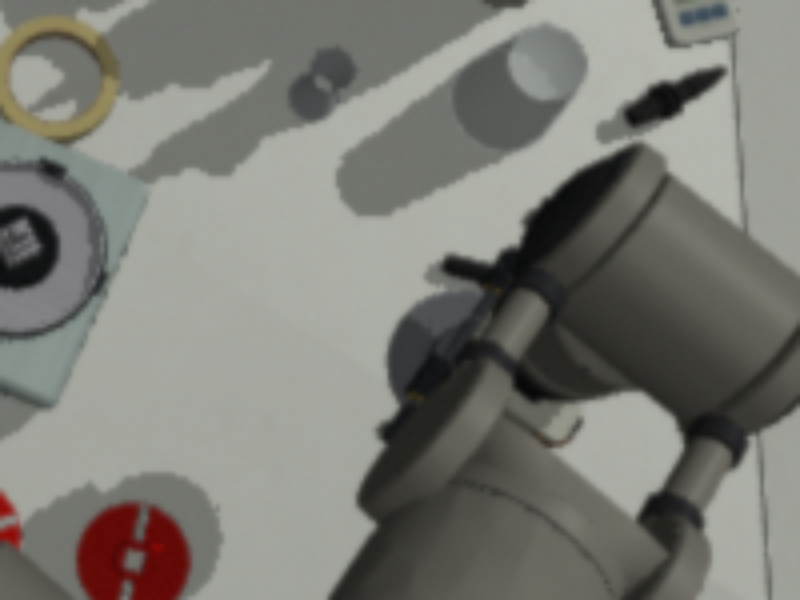

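The ejector is held (flange at crop (450,350), opening equal to the hub width). Moving over the shaft.

```bash
python3 -m inch '[[1.5,-0.5,0,0,0],[3.5,-1.1,0,0,0],[4,-1.3,0,0,0],[4,-1.3,0,0,0],[4,-1.3,0,0,0],[4,-1.3,0,0,0],[4,-1.3,0,0,0],[3.5,-1,0,0,0],[1.9,-0.5,0,0,0],[0,0,0,0.12,0],[0,0,0,0.13,0],[0,0,0,0.13,0]]'; python3 -m inch '[[0,0,0,0.11,0],[0,0,0,0,0]]';python3 -c "
from h import *
go(.581,-.0015,.18,27)
i=snap('side','s2')
cv2.imwrite('pics/s2c.png',cv2.resize(i[150:270,190:350,::-1],(800,600),interpolation=2))
print(proj('side',[.581,-.0015,.066]),proj('side',[.581,-.0015,.132]))"
```

```text
time: 4.7
tcp_pos: [0.5797, -0.0008, 0.1845]
orientation: [0.961, 0.276, -0.002, -0.001]
wrist_force: [-0.2, 0.4, -1.4]
width: 0.566
grip_force: 30.0
time: 4.9
tcp_pos: [0.5799, -0.0013, 0.1848]
orientation: [0.974, 0.225, -0.002, -0.001]
wrist_force: [0.5, 0.3, -1.6]
width: 0.566
grip_force: 30.0
t 4.9 tcp [579.9  -1.3 184.8] psi 26.0 w 0.566 gf 30.0 F [ 0.5  0.3 -1.6] T [-0.    0.01  0.04]
tool cm [0.1  0.07 0.48] roll -0.018
[262.73224573 198.73805925] [263.05012611 181.60611261]
```

View pics/s2c.png

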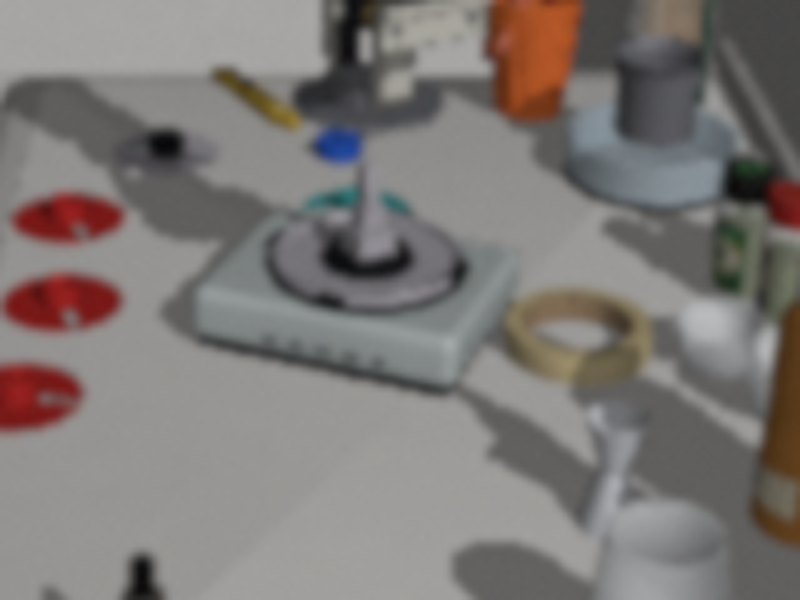

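The side view shows the ejector centred above the shaft tip (crop (367,103) over (365,160)), as projected. Descending with the bore over the narrow steps, then feeling.

```bash
python3 -m inch '[[0.1,0.1,2,0,0],[0,0,3,0,0],[0,0,2,0,0],[0,0,1,0,0],[0,0,0.2,0,0],[0,0,0,0,0]]'; python3 -m inch '[[0,0,0.2,0,0],[0,0,0.2,0,0],[0,0,0.2,0,0],[0,0,0,0,0]]';python3 -m inch '[[0,0,0.2,0,0],[0,0,0.2,0,0],[0,0,0,0,0]]';python3 -c "
from h import *
go(.581,-.0015,.0785,27)"
```

```text
time: 5.55
tcp_pos: [0.5827, -0.0028, 0.1049]
orientation: [0.974, 0.225, 0.0, 0.0]
wrist_force: [0.4, 1.0, -1.2]
width: 0.562
grip_force: 30.0
time: 5.95
tcp_pos: [0.5825, -0.0029, 0.0987]
orientation: [0.974, 0.225, -0.0, 0.0]
wrist_force: [-0.1, 0.2, -1.6]
width: 0.561
grip_force: 30.0
time: 6.25
tcp_pos: [0.5824, -0.0029, 0.0943]
orientation: [0.974, 0.225, -0.0, -0.0]
wrist_force: [0.1, -0.1, -1.5]
width: 0.563
grip_force: 30.0
t 6.25 tcp [582.4  -2.9  94.3] psi 26.0 w 0.563 gf 30.0 F [ 0.1 -0.1 -1.5] T [ 0.01  0.01 -0.  ]
tool cm [-0.06 -0.19  1.58] roll -0.017
```

```bash
python3 -m inch '[[0,0,0.2,0,0],[0,0,0.1,0,0],[0,0,0,0,0]]';python3 -m inch '[[0,0,0.2,0,0],[0,0,0.1,0,0],[0,0,0,0,0]]';python3 -c "
from h import *
go(.581,-.0015,.0785,27)"
```

```text
time: 6.55
tcp_pos: [0.5826, -0.0024, 0.0923]
orientation: [0.974, 0.225, 0.0, -0.0]
wrist_force: [-2.3, 2.3, 3.8]
width: 0.566
grip_force: 30.0
time: 6.85
tcp_pos: [0.5822, -0.0017, 0.0891]
orientation: [0.974, 0.225, 0.0, -0.001]
wrist_force: [-1.8, 4.2, 1.1]
width: 0.561
grip_force: 30.0
t 6.85 tcp [582.2  -1.7  89.1] psi 26.0 w 0.561 gf 30.0 F [-1.8  4.2  1.1] T [0.98 0.3  0.04]
tool cm [-0.1  -0.07  1.06] roll -0.017
```

```bash
python3 -m inch '[[0,-0.12,0,0,0],[0,0,0.2,0,0],[0,0,0.1,0,0],[0,0,0,0,0]]';python3 -m inch '[[0,0,0.2,0,0],[0,0,0.1,0,0],[0,0,0,0,0]]';python3 -c "
from h import *
go(.581,-.0015,.0785,27)"
```

```text
time: 7.25
tcp_pos: [0.5818, -0.0016, 0.0853]
orientation: [0.974, 0.225, -0.0, -0.0]
wrist_force: [-0.8, 3.7, -0.8]
width: 0.562
grip_force: 30.0
time: 7.55
tcp_pos: [0.5818, -0.0016, 0.0825]
orientation: [0.974, 0.225, -0.0, -0.0]
wrist_force: [-1.6, 4.7, -1.0]
width: 0.566
grip_force: 30.0
t 7.55 tcp [581.8  -1.6  82.5] psi 26.0 w 0.566 gf 30.0 F [-1.6  4.7 -1. ] T [0.81 0.26 0.04]
tool cm [-0.07 -0.05  0.4 ] roll -0.017
```

```bash
python3 -m inch '[[0,-0.15,0,0,0],[0,0,0.2,0,0],[0,0,0,0,0]]';python3 -m inch '[[0,0,0.15,0,0],[0,0,0.1,0,0],[0,0,0,0,0]]';python3 -c "
from h import *
go(.581,-.0015,.0785,27)"
```

```text
time: 7.85
tcp_pos: [0.5816, -0.001, 0.0805]
orientation: [0.974, 0.225, 0.0, 0.0]
wrist_force: [0.8, 0.3, -1.6]
width: 0.567
grip_force: 30.0
time: 8.15
tcp_pos: [0.5814, -0.0006, 0.078]
orientation: [0.974, 0.225, -0.0, 0.0]
wrist_force: [0.9, -0.3, -1.2]
width: 0.562
grip_force: 30.0
t 8.15 tcp [581.4  -0.6  78. ] psi 26.0 w 0.562 gf 30.0 F [ 0.9 -0.3 -1.2] T [ 0.02 -0.04 -0.03]
tool cm [-0.08  0.06 -0.05] roll -0.018
```

```bash
python3 -m inch '[[0,0,0.1,0,0],[0,0,0,0,0]]';python3 -m inch '[[0,0,0.1,0,0],[0,0,0,0,0]]';python3 -c "
from h import *
go(.581,-.0015,.0785,27)"
```

```text
time: 8.35
tcp_pos: [0.5815, -0.0006, 0.0778]
orientation: [0.974, 0.225, 0.0, 0.0]
wrist_force: [-1.2, -0.1, 4.5]
width: 0.565
grip_force: 30.0
time: 8.55
tcp_pos: [0.5815, -0.0006, 0.0777]
orientation: [0.974, 0.225, 0.0, 0.0]
wrist_force: [-5.0, 0.5, 10.4]
width: 0.563
grip_force: 30.0
t 8.55 tcp [581.5  -0.6  77.7] psi 26.0 w 0.563 gf 30.0 F [-5.   0.5 10.4] T [-0.02  0.7   0.01]
tool cm [-0.09  0.06 -0.08] roll -0.017
```

Hard stop at the expected home height. Releasing and rising.

```bash
python3 -m inch '[[0,0,-0.15,0,0],[0,0,0,0,0.8],[0,0,0,0,0.8],[0,0,0,0,0.8],[0,0,0,0,0.8],[0,0,-2,0,0.7],[0,0,-4,0,0.7],[0,0,-3.5,0,0.7]]';python3 -c "
from h import *
go(.57,.2995,.15,62)"
```

```text
time: 9.35
tcp_pos: [0.5812, -0.0005, 0.1737]
orientation: [0.974, 0.225, -0.0, -0.0]
wrist_force: [0.5, -0.2, -0.8]
width: 0.7
grip_force: 0.0
t 9.35 tcp [ 5.812e+02 -5.000e-01  1.737e+02] psi 26.0 w 0.7 gf 0.0 F [ 0.5 -0.2 -0.8] T [ 0.03 -0.09 -0.02]
tool cm [ 12.15 -27.45   2.37] roll -0.628
```

```bash
python3 -m inch '[[0.6,-1.4,0,0,0.7],[1.3,-3,0,0,0.7],[1.8,-4,0,0,0.7],[1.8,-4,0,0,0.7],[1.8,-4,0,0,0.7],[1.8,-4,0.2,0,0.7],[1.6,-3.6,0.2,0,0.7],[1,-2.4,0.5,0,0.7],[0.5,-1.1,0.5,0,0.7],[0,0,0.5,-0.14,0.7],[0,0,0,-0.15,0.7],[0,0,0,-0.15,0.7]]';python3 -m inch '[[0,0,0,-0.15,0.7],[0,0,0,-0.04,0.7]]';python3 - <<'E'
from h import *
go(.57,.2995,.004,62)
i=snap('top','t3')
u,v,r=254,180,26
cv2.imwrite('pics/t3c.png',cv2.resize(i[v-r:v+r,u-r:u+r,::-1],(572,572),interpolation=2))
E
```

```text
time: 10.55
tcp_pos: [0.5702, 0.2994, 0.1525]
orientation: [0.901, 0.435, -0.001, 0.0]
wrist_force: [-0.2, -0.6, -0.3]
width: 0.699
grip_force: 0.0
time: 10.75
tcp_pos: [0.5704, 0.2992, 0.1528]
orientation: [0.856, 0.517, -0.001, 0.0]
wrist_force: [0.5, 0.4, -0.2]
width: 0.701
grip_force: 0.0
t 10.75 tcp [570.4 299.2 152.8] psi 62.3 w 0.701 gf 0.0 F [ 0.5  0.4 -0.2] T [-0.07 -0.02 -0.07]
tool cm [ 0.03 -0.04 14.88] roll 0.006
```

View pics/t3c.png

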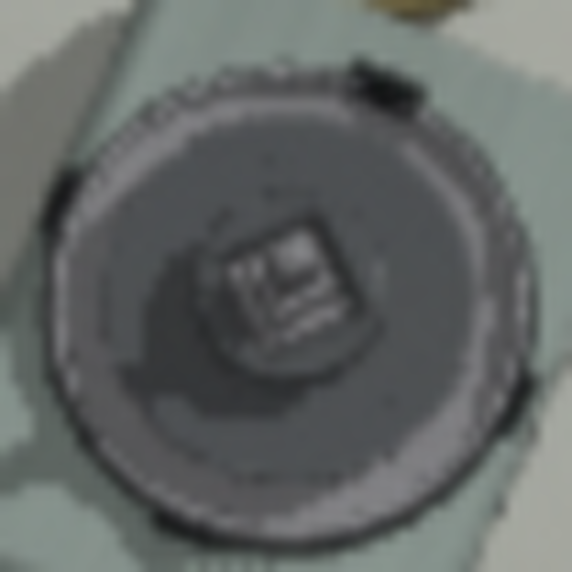

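The ejector lies flat in the deck, with its bore matched to the shaft at (295,285) in the crop and edges at about 29°. Now the spacer.

```bash
python3 -m inch '[[0,0,2,0,0.7],[0,0,4,0,0.7],[0,0,4,0,0.7],[0,0,3,0,0.7],[0,0,1.3,0,0.7],[0,0,0.4,0,0.5],[0,0,0,0,0.3],[0,0,0,0,0],[0,0,0,0,0],[0,0,0,0,0],[0,0,0,0,0],[0,0,0,0,0]]';python3 -c "
from h import *
go(.581,0,.17,27)"
```

```text
time: 12.0
tcp_pos: [0.5716, 0.3005, 0.0085]
orientation: [0.857, 0.516, 0.002, 0.0]
wrist_force: [0.4, 0.0, 6.4]
width: 0.429
grip_force: 30.0
t 12.0 tcp [571.6 300.5   8.5] psi 62.1 w 0.429 gf 30.0 F [0.4 0.  6.4] T [-0.11 -0.06 -0.02]
tool cm [-26.08  14.93 -16.18] roll 0.613
```

```bash
python3 -m inch '[[0,0,-1,0,0],[0,0,-3,0,0],[0,0,-4,0,0],[0,0,-4.5,0,0],[0,0,-3.5,0,0],[0,0,0,0,0]]';python3 - <<'E'
from h import *
go(.581,0,.17,27)
i=snap('side','s4');j=snap('top','t4')
c=proj('side',[.571,.3,.16]);u,v=map(int,c);k=proj('top',[.571,.3,.16]);a,b=map(int,k);print(c,k)
A=cv2.resize(i[v-30:v+30,u-30:u+30,::-1],(400,400),interpolation=2);B=cv2.resize(j[b-30:b+30,a-30:a+30,::-1],(400,400),interpolation=2)
cv2.imwrite('pics/st4.png',np.hstack([A,B]))
E
```

```text
time: 12.6
tcp_pos: [0.573, 0.3013, 0.1737]
orientation: [0.857, 0.516, 0.006, 0.001]
wrist_force: [1.3, 0.8, 0.2]
width: 0.427
grip_force: 30.0
t 12.6 tcp [573.  301.3 173.7] psi 62.1 w 0.427 gf 30.0 F [1.3 0.8 0.2] T [-0.07 -0.06 -0.02]
tool cm [-26.26  14.8    0.26] roll 0.613
[257.73377508 144.62063966] [146.55386358 177.49300854]
```

View pics/st4.png

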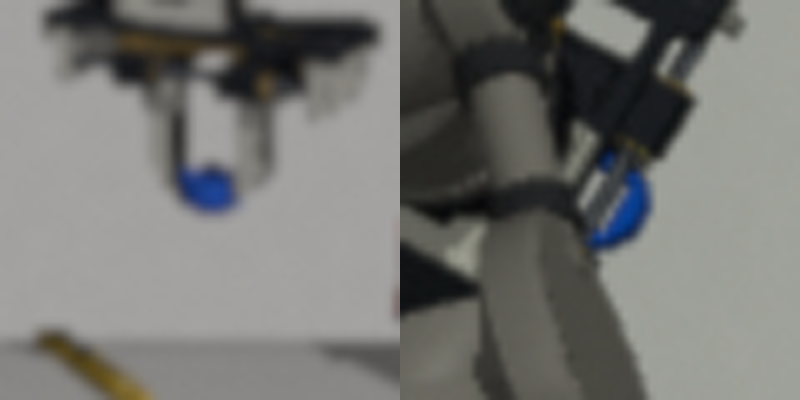

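The spacer is held level in the fingers (side crop (209,188), top crop (601,203)), within 2 mm of expected. On to the shaft.

```bash
python3 -m inch '[[-1.2,0.7,0,0,0],[-2.8,1.6,0,0,0],[-3.6,2,0,0,0],[-3.6,2.1,0,0,0],[-3.6,2.1,0,0,0],[-3.6,2,0,0,0],[-3.4,1.9,0,0,0],[-2.6,1.5,0,0,0],[-1.4,0.8,0,0,0],[-0.3,0.2,0,0.13,0],[0,0,0,0.15,0],[0,0,0,0.15,0]]';python3 -m inch '[[0,0,0,0.14,0],[0,0,0,0.04,0],[0,0,0,0,0]]';python3 -c "
from h import *
go(.5815,-.0005,.135,27)"
```

```text
time: 13.9
tcp_pos: [0.5792, -0.0004, 0.1655]
orientation: [0.948, 0.318, -0.001, -0.001]
wrist_force: [-0.2, 0.2, -0.1]
width: 0.43
grip_force: 30.0
time: 14.2
tcp_pos: [0.5793, 0.0001, 0.1657]
orientation: [0.972, 0.235, -0.001, -0.0]
wrist_force: [-1.0, -0.2, -1.1]
width: 0.427
grip_force: 30.0
t 14.2 tcp [5.793e+02 1.000e-01 1.657e+02] psi 27.2 w 0.427 gf 30.0 F [-1.  -0.2 -1.1] T [ 0.    0.   -0.02]
tool cm [0.18 0.16 3.07] roll 0.003
```

```bash
python3 -m inch '[[0.2,0.2,0.5,0,0],[0,0,1,0,0],[0,0,0.6,0,0],[0,0,0.6,0,0],[0,0,0,0,0]]';python3 -m inch '[[0,0,0.6,0,0],[0,0,0.6,0,0],[0,0,0.6,0,0],[0,0,0,0,0]]';python3 -c "
from h import *
go(.582,-.001,.135,27)"
```

```text
time: 14.7
tcp_pos: [0.582, -0.001, 0.1384]
orientation: [0.972, 0.235, -0.001, -0.0]
wrist_force: [-0.1, -0.6, -0.2]
width: 0.432
grip_force: 30.0
time: 15.1
tcp_pos: [0.5821, -0.001, 0.1206]
orientation: [0.972, 0.235, -0.001, -0.0]
wrist_force: [0.1, -0.0, -0.1]
width: 0.432
grip_force: 30.0
t 15.1 tcp [582.1  -1.  120.6] psi 27.1 w 0.432 gf 30.0 F [ 0.1 -0.  -0.1] T [ 0.01  0.01 -0.01]
tool cm [-0.01 -0.01 -1.44] roll 0.003
```

```bash
python3 -m inch '[[0,0,0.5,0,0],[0,0,0.3,0,0],[0,0,0,0,0]]';python3 -m inch '[[0,0,0.2,0,0],[0,0,0.1,0,0],[0,0,0,0,0]]';python3 -m inch '[[0,0,0.2,0,0],[0,0,0,0,0]]'
```

```text
time: 15.4
tcp_pos: [0.5825, -0.0011, 0.1132]
orientation: [0.972, 0.235, -0.0, -0.0]
wrist_force: [-0.5, 0.0, -0.6]
width: 0.431
grip_force: 30.0
time: 15.7
tcp_pos: [0.5827, -0.0011, 0.1106]
orientation: [0.972, 0.235, -0.0, 0.0]
wrist_force: [-0.1, 0.6, -1.2]
width: 0.431
grip_force: 30.0
time: 15.9
tcp_pos: [0.5826, -0.0011, 0.1085]
orientation: [0.972, 0.235, -0.0, -0.0]
wrist_force: [0.6, 1.0, -1.1]
width: 0.431
grip_force: 30.0
```

```bash
python3 -m inch '[[0,0,0.2,0,0],[0,0,0,0,0]]';python3 -m inch '[[0,0,0.2,0,0],[0,0,0,0,0]]'
```

```text
time: 16.1
tcp_pos: [0.5826, -0.0011, 0.1064]
orientation: [0.972, 0.235, -0.0, -0.0]
wrist_force: [0.0, -0.6, -0.5]
width: 0.435
grip_force: 30.0
time: 16.3
tcp_pos: [0.5825, -0.0011, 0.1044]
orientation: [0.972, 0.235, -0.0, -0.0]
wrist_force: [-0.0, -0.4, -1.4]
width: 0.432
grip_force: 30.0
```

```bash
python3 -m inch '[[0,0,0.2,0,0],[0,0,0.1,0,0],[0,0,0,0,0]]';python3 -m inch '[[0,0,0.2,0,0],[0,0,0,0,0]]';python3 -m inch '[[0,0,0.1,0,0],[0,0,0,0,0]]'
```

```text
time: 16.6
tcp_pos: [0.5826, -0.0011, 0.1015]
orientation: [0.972, 0.235, -0.0, -0.0]
wrist_force: [-0.2, -1.4, -0.3]
width: 0.432
grip_force: 30.0
time: 16.8
tcp_pos: [0.5826, -0.0011, 0.0994]
orientation: [0.972, 0.235, -0.0, -0.0]
wrist_force: [0.2, -0.6, -0.5]
width: 0.43
grip_force: 30.0
time: 17.0
tcp_pos: [0.5827, -0.0011, 0.0986]
orientation: [0.972, 0.235, -0.0, 0.0]
wrist_force: [-0.6, -0.5, -1.1]
width: 0.431
grip_force: 30.0
```

```bash
python3 -m inch '[[0,0,0.1,0,0],[0,0,0,0,0]]';python3 -m inch '[[0,0,0.1,0,0],[0,0,0,0,0]]';python3 -m inch '[[0,0,0.1,0,0],[0,0,0,0,0]]'
```

```text
time: 17.2
tcp_pos: [0.5828, -0.0011, 0.0985]
orientation: [0.972, 0.235, 0.0, 0.0]
wrist_force: [-2.2, 0.9, 4.1]
width: 0.43
grip_force: 30.0
time: 17.4
tcp_pos: [0.5828, -0.0011, 0.0983]
orientation: [0.972, 0.235, 0.0, 0.0]
wrist_force: [-4.1, 0.6, 11.1]
width: 0.423
grip_force: 30.0
time: 17.6
tcp_pos: [0.5829, -0.0011, 0.0982]
orientation: [0.972, 0.235, 0.001, 0.0]
wrist_force: [-6.8, 0.5, 16.8]
width: 0.428
grip_force: 30.0
```

Firm stop at exactly the expected height (24 mm + 8.5 mm grip offset). Release, then go for the disc.

```bash
python3 -m inch '[[0,0,-0.25,0,0],[0,0,0,0,0.6],[0,0,0,0,0.6],[0,0,0,0,0.6],[0,0,-1.5,0,0.6],[0,0,-4,0,0.6],[0,0,-1.5,0,0.6]]';python3 -c "
from h import *
go(.424,.301,.15,80)"
```

```text
time: 18.3
tcp_pos: [0.5841, -0.0013, 0.1711]
orientation: [0.972, 0.235, 0.002, 0.001]
wrist_force: [-0.3, 0.3, 0.4]
width: 0.596
grip_force: 0.0
t 18.3 tcp [584.1  -1.3 171.1] psi 27.1 w 0.596 gf 0.0 F [-0.3  0.3  0.4] T [-0.02 -0.07 -0.  ]
tool cm [ -0.46 -34.21   2.02] roll -0.922
```

```bash
python3 -m inch '[[0,-1.5,0,0,0.6],[0,-3,0,0,0.6],[-0.1,-4,0,0,0.6],[-0.1,-4.3,0,0,0.6],[-0.1,-4.3,0,0,0.6],[-0.1,-4.3,0.2,0,0.6],[0,-4,0.3,0,0.6],[0,-4,0.5,0,0.6],[0,-3,0.5,0,0.6],[0,-1.5,0.5,0,0.6],[0,-0.3,0,-0.14,0.6],[0,0,0,-0.15,0.6]]';python3 -m inch '[[0,0,0,-0.15,0.6],[0,0,0,-0.15,0.6],[0,0,0,-0.15,0.6],[0,0,0,-0.15,0.6],[0,0,0,-0.03,0.6],[0,0,0,0,0.6]]';python3 - <<'E'
from h import *
go(.424,.301,.007,80)
i=snap('top','t5')
A=cv2.resize(i[155:205,229:279,::-1],(400,400),interpolation=2);B=cv2.resize(i[208:258,132:182,::-1],(400,400),interpolation=2)
cv2.imwrite('pics/t5c.png',np.hstack([A,B]))
E
```

```text
time: 19.5
tcp_pos: [0.4218, 0.3017, 0.1467]
orientation: [0.927, 0.376, -0.001, 0.0]
wrist_force: [0.8, 0.4, -0.2]
width: 0.6
grip_force: 0.0
time: 20.1
tcp_pos: [0.4228, 0.301, 0.1475]
orientation: [0.768, 0.641, -0.001, -0.0]
wrist_force: [1.0, 0.3, -0.1]
width: 0.601
grip_force: 0.0
t 20.1 tcp [422.8 301.  147.5] psi 79.7 w 0.601 gf 0.0 F [ 1.   0.3 -0.1] T [-0.01 -0.06 -0.  ]
tool cm [ 0.03  0.13 14.05] roll -0.005
```

View pics/t5c.png

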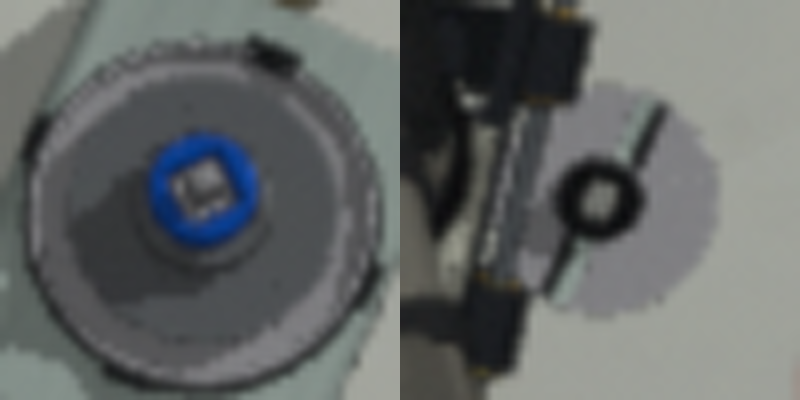

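The spacer sits flat on the ejector hub, aligned with the shaft (left crop (203,190)). The disc's hub is unobstructed at right crop (600,200), its bore at about 77° yaw. Gripping it.

```bash
python3 -m inch '[[0,0,2,0,0.6],[0,0,4,0,0.6],[0,0.1,4,0,0.6],[0,0,2.5,0,0.6],[0,0,1,0,0.6],[0,0,0.3,0,0.6],[0,0,0,0,0.4],[0,0,0,0,0.2],[0,0,0,0,0],[0,0,0,0,0],[0,0,0,0,0],[0,0,0,0,0]]';python3 -c "
from h import *
go(.581,0,.17,30)"
```

```text
time: 21.35
tcp_pos: [0.4248, 0.3016, 0.0112]
orientation: [0.767, 0.642, 0.001, 0.0]
wrist_force: [0.2, -1.2, 7.2]
width: 0.326
grip_force: 30.0
t 21.35 tcp [424.8 301.6  11.2] psi 79.9 w 0.326 gf 30.0 F [ 0.2 -1.2  7.2] T [-0.08  0.02 -0.02]
tool cm [-26.92  20.72 -15.87] roll 0.87
```

```bash
python3 -m inch '[[0,0,-1,0,0],[0,0,-3,0,0],[0,0,-4,0,0],[0,0,-5,0,0],[0,0,-3.5,0,0],[0,0,0,0.13,0],[0,0,0,0.15,0],[0,0,0,0.15,0],[0,0,0,0.15,0],[0,0,0,0.15,0],[0,0,0,0.14,0],[0,0,0,0,0]]';python3 -c "
from h import *
go(.5815,-.0005,.18,30)"
```

```text
time: 22.55
tcp_pos: [0.4238, 0.3011, 0.1755]
orientation: [0.966, 0.258, -0.0, 0.0]
wrist_force: [-0.7, -0.6, -1.3]
width: 0.335
grip_force: 30.0
t 22.55 tcp [423.8 301.1 175.5] psi 29.9 w 0.335 gf 30.0 F [-0.7 -0.6 -1.3] T [-0.01  0.01 -0.01]
tool cm [-1.38 34.   -0.45] roll -0.001
```

```bash
python3 -m inch '[[-0.1,1.5,-0.3,0,0],[-0.1,3,-0.3,0,0],[-0.2,4,0,0,0],[-0.2,4.3,0,0,0],[-0.2,4.3,0,0,0],[-0.2,4.3,0,0,0],[-0.1,4.2,0,0,0],[-0.1,4,0,0,0],[-0.1,2.8,0,0,0],[-0.1,1.4,0,0,0],[0,0.2,0,0,0],[0,0,0,0,0]]';python3 - <<'E'
from h import *
go(.5815,-.0005,.145,30)
i=snap('side','s6');j=snap('top','t6')
p=observe()['tcp_pos']-[0,0,.008]
c=proj('side',p);u,v=map(int,c);k=proj('top',p);a,b=map(int,k);print(c,k)
A=cv2.resize(i[v-30:v+30,u-30:u+30,::-1],(400,400),interpolation=2);B=cv2.resize(j[b-30:b+30,a-30:a+30,::-1],(400,400),interpolation=2)
cv2.imwrite('pics/st6.png',np.hstack([A,B]))
E
```

```text
time: 23.75
tcp_pos: [0.5815, 0.0002, 0.1811]
orientation: [0.966, 0.259, -0.0, -0.0]
wrist_force: [0.4, 0.4, -1.5]
width: 0.33
grip_force: 30.0
t 23.75 tcp [5.815e+02 2.000e-01 1.811e+02] psi 30.1 w 0.33 gf 30.0 F [ 0.4  0.4 -1.5] T [-0.07  0.03  0.04]
tool cm [-0.03  0.06  3.61] roll 0.001
[263.33662405 170.21968091] [252.94744854 174.10219772]
```

View pics/st6.png

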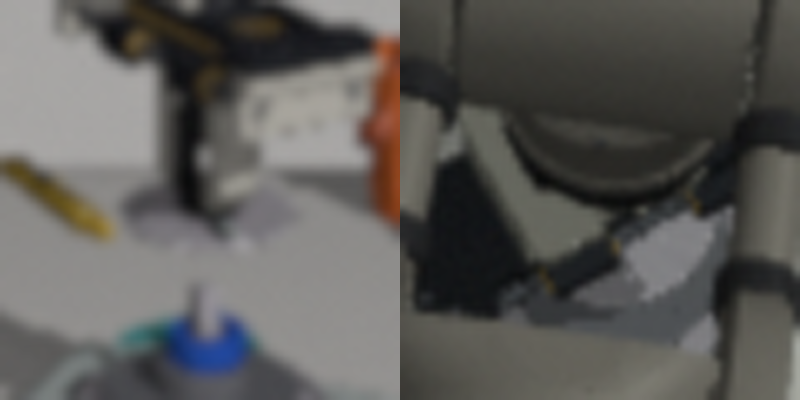

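The disc is held level over the shaft (side crop about (212,210) above the tip at (208,290)). Feeling down onto the tip now.

```bash
python3 -m inch '[[0,0.05,1,0,0],[0,0,1.3,0,0],[0,0,0.7,0,0],[0,0,0,0,0]]';python3 -m inch '[[0,0,0.3,0,0],[0,0,0.2,0,0],[0,0,0,0,0]]';python3 -m inch '[[0,0,0.2,0,0],[0,0,0,0,0]]';python3 -m inch '[[0,0,0.2,0,0],[0,0,0,0,0]]'
```

```text
time: 24.25
tcp_pos: [0.5811, -0.0002, 0.1492]
orientation: [0.966, 0.259, -0.002, -0.001]
wrist_force: [0.1, -0.0, -2.3]
width: 0.331
grip_force: 30.0
time: 24.55
tcp_pos: [0.5823, -0.0006, 0.1461]
orientation: [0.966, 0.259, -0.0, 0.0]
wrist_force: [0.0, 0.1, -1.5]
width: 0.332
grip_force: 30.0
time: 24.75
tcp_pos: [0.5822, -0.0006, 0.1441]
orientation: [0.966, 0.259, -0.0, 0.0]
wrist_force: [-0.7, 1.1, -1.4]
width: 0.335
grip_force: 30.0
time: 24.95
tcp_pos: [0.5822, -0.0006, 0.142]
orientation: [0.966, 0.259, -0.0, -0.0]
wrist_force: [0.2, -0.3, -2.3]
width: 0.331
grip_force: 30.0
```

```bash
python3 -m inch '[[0,0,0.2,0,0],[0,0,0,0,0]]';python3 -m inch '[[0,0,0.2,0,0],[0,0,0,0,0]]';python3 -m inch '[[0,0,0.2,0,0],[0,0,0,0,0]]'
```

```text
time: 25.15
tcp_pos: [0.5822, -0.0006, 0.1399]
orientation: [0.966, 0.259, -0.0, -0.0]
wrist_force: [0.2, -0.3, -1.4]
width: 0.331
grip_force: 30.0
time: 25.35
tcp_pos: [0.5821, -0.0007, 0.1381]
orientation: [0.966, 0.259, -0.0, 0.0]
wrist_force: [0.3, 0.3, 0.2]
width: 0.333
grip_force: 30.0
time: 25.55
tcp_pos: [0.5819, -0.0007, 0.1358]
orientation: [0.966, 0.259, -0.001, -0.0]
wrist_force: [-1.7, -0.6, -2.1]
width: 0.334
grip_force: 30.0
```

```bash
python3 -m inch '[[0,0,0.2,0,0],[0,0,0.2,0,0],[0,0,0,0,0]]';python3 -m inch '[[0,0,0.2,0,0],[0,0,0.2,0,0],[0,0,0,0,0]]';python3 -m inch '[[0,0,0.2,0,0],[0,0,0.2,0,0],[0,0,0,0,0]]'
```

```text
time: 25.85
tcp_pos: [0.5818, -0.0007, 0.1317]
orientation: [0.966, 0.259, -0.001, -0.0]
wrist_force: [-2.7, -0.9, -1.6]
width: 0.33
grip_force: 30.0
time: 26.15
tcp_pos: [0.5819, -0.0007, 0.1278]
orientation: [0.966, 0.259, -0.001, -0.0]
wrist_force: [-4.1, -2.4, -0.5]
width: 0.33
grip_force: 30.0
time: 26.45
tcp_pos: [0.5818, -0.0007, 0.1239]
orientation: [0.966, 0.259, -0.001, -0.0]
wrist_force: [-3.8, -1.8, -0.1]
width: 0.331
grip_force: 30.0
```

Light side load toward −x; shift about 1 mm that way (tool ≈ [-0.1, 0]) and go on down.

```bash
python3 -m inch '[[-0.12,0,0.2,0,0],[0,0,0.1,0,0],[0,0,0,0,0]]';python3 -m inch '[[0,0,0.1,0,0],[0,0,0,0,0]]';python3 -m inch '[[0,0,0.1,0,0],[0,0,0,0,0]]'
```

```text
time: 26.75
tcp_pos: [0.5816, -0.0012, 0.1211]
orientation: [0.966, 0.259, 0.0, 0.0]
wrist_force: [-1.5, -0.2, -0.9]
width: 0.332
grip_force: 30.0
time: 26.95
tcp_pos: [0.5816, -0.0012, 0.1202]
orientation: [0.966, 0.259, 0.0, 0.0]
wrist_force: [-0.4, -0.4, -1.5]
width: 0.33
grip_force: 30.0
time: 27.15
tcp_pos: [0.5815, -0.0012, 0.1193]
orientation: [0.966, 0.259, 0.0, 0.0]
wrist_force: [-0.3, -0.2, -0.9]
width: 0.329
grip_force: 30.0
```

```bash
python3 -m inch '[[0,0,0.1,0,0],[0,0,0,0,0]]';python3 -m inch '[[0,0,0.1,0,0],[0,0,0,0,0]]'
```

```text
time: 27.35
tcp_pos: [0.5816, -0.0012, 0.1191]
orientation: [0.966, 0.259, 0.001, 0.0]
wrist_force: [-0.9, 0.5, 5.1]
width: 0.33
grip_force: 30.0
time: 27.55
tcp_pos: [0.5816, -0.0012, 0.119]
orientation: [0.966, 0.259, 0.001, 0.0]
wrist_force: [-4.3, -0.1, 11.0]
width: 0.332
grip_force: 30.0
```

Home at exactly the expected 0.119. Release, retreat, and check.

```bash
python3 -m inch '[[0,0,-0.15,0,0],[0,0,0,0,0.5],[0,0,0,0,0.5],[0,0,0,0,0.5],[0,0,-1.5,0,0.5],[0,0,-4,0,0.5],[0,0,-4,0,0.5],[0,-2,-1,0,0.5],[0,-4,0,0,0.5],[0,-4,0,0,0.5],[0,-4,0,0,0.5],[0,-4,0,0,0.5]]';python3 -m inch '[[0,-4,0,0,0.5],[0,-4,0,0,0.5],[0,-2,0,0,0.5],[0,0,0,0,0.5]]'
python3 - <<'E'
from h import *
i=snap('side','s7');j=snap('top','t7')
A=cv2.resize(i[160:230,225:300,::-1],(400,373),interpolation=2);B=cv2.resize(j[150:210,223:287,::-1],(400,373),interpolation=2)
cv2.imwrite('pics/st7.png',np.hstack([A,B]))
print(proj('side',[.5816,-.001,.108]),proj('top',[.5816,-.001,.108]))
E
```

```text
time: 28.75
tcp_pos: [0.4896, 0.1562, 0.223]
orientation: [0.966, 0.259, -0.0, -0.0]
wrist_force: [0.4, 1.0, -0.4]
width: 0.501
grip_force: 0.0
time: 29.15
tcp_pos: [0.4391, 0.2434, 0.2231]
orientation: [0.965, 0.261, -0.001, -0.0]
wrist_force: [0.6, -0.7, -0.2]
width: 0.498
grip_force: 0.0
[263.10049191 187.85526857] [253.61959596 178.45928962]
```

View pics/st7.png

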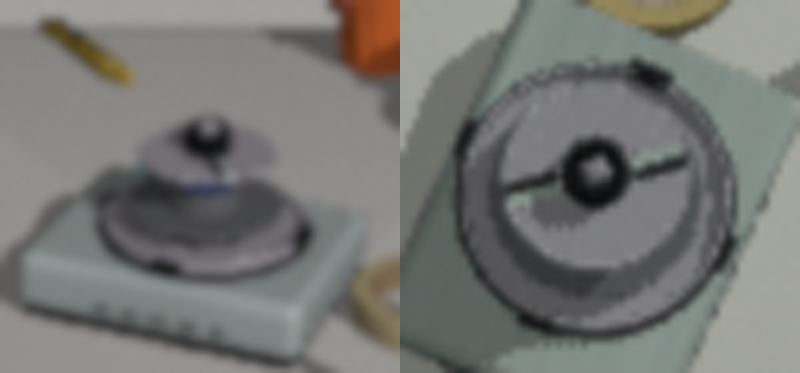

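The stack is level and concentric: disc at side crop (205,150), spacer visible beneath it, ejector on the seat, and the shaft tip showing in the hub at (597,172). Handing in.

```bash
python3 -c "
from station import *
print(finish_job())"
```

```text
the job is handed in; nothing more can be done
None
```

The ejector, spacer and slicing disc are on the shaft in that order, each felt fully home under light pressure, and the job was handed in at about 29 s of the 72 s allowed.

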